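# Find the full tub by its weight and hold it up

## Robot

A 7-joint arm with a two-finger parallel gripper is mounted at the origin on the work surface; the furniture and walls round the work are solid. World frame = base frame: x ahead of the robot, y to its left, z up, the work surface at z = 0. Lengths are in m, angles in rad, forces in N, time in s.
With the tool pointing down it reaches from about 0.4 to 0.85 m from the base axis. Payload 10.4 kg.
Tool frame: the origin (TCP) lies on the centre line of the jaws, within the pads' length; the fingertips stand r.tip_extent ahead of it and the grasp point (between the pads) lies 3 mm ahead of it (r.tip_extent is the distance from the TCP to the fingertips, in m); z points along the fingers, y is the direction in which the jaws open and shut (so a half turn about z gives the same grasp; the last joint's range is limited). The gripper opens to 87 mm and grips with 3 to 60 N. Pads are 19 mm wide; open, the fingers measure 117 mm over their backs; the gripper's body (75 mm by 190 mm) begins 51 mm behind the grasp point.
Start: joints at [1.243, 0.332, -0.065, 1.46, 0.022, 1.35, -0.088], TCP at [0.188, -0.596, 0.245] pointing down, gripper open.
Joint ranges: [-2.6, 2.6], [-0.5, 2.12], [-1.47, 1.34], [0.16, 2.42], [-1.27, 4.41], [0.06, 2.06], [-2.6, 2.6]. Speed limits (rad/s): [2.22, 2.22, 2.79, 2.79, 3.14, 3.14, 3.14].

## Interface

Orientations are given as a unit quaternion [x, y, z, w].
In Python, from bench import r gives the robot as it stands. The module is installed in compiled form; this text tells all that it offers.
- The arm moves only by the shell command python3 -m jog 'ROWS' [FORCE]. ROWS is JSON, a list of rows, each a list of 5 numbers: the shift along the tool's x, y, z in cm, then the turn about the tool's z in rad, then the closure, from 0 (fully open) to 1 (shut). A call has exactly 10 rows; each row shifts and turns the pose as measured when the row begins, along the tool's axes as they then stand; what a row does not reach is not made up. A row lasts 1/10 s, in which the tool goes at most 50 mm and 8.59 degrees, less where a joint would pass 70% of its speed; a pose out of reach is approached as far as the arm can. A call with a gripper value outside its range is refused whole. The fingers move at their own pace and stop on an object; FORCE is the grip in N (left out, the last holds). Time passes only in rows, so rows that do not move let the fingers close, or fill a call up. It gives the time, the measured TCP pose, the force and the opening at its end, in the units of the state.
- r.read_state(): the state, without advancing time (a new reading comes with each control period).
- r.camera(name): name is "side" or "top"; returns a dict with "pixels" (400x640x3 uint8, red, green, blue), "fx", "fy", "cx", "cy" (pixels), "k1" (the pictures are not rectified: a ray, as slopes to the right and down, at radius r is drawn at 1 + k1 r^2 times it, then the intrinsics apply), "camera_from_world" (4x4, takes a point from world to camera coordinates). Camera axes: x right, y up, looking along -z (the intrinsics and any distortion apply to the point x, -y, -z); pixel columns grow to the right and rows downward; lengths in m; the calibration is good to about 2 mm. A picture is of the moment at which its call begins. There is no depth.
- r.close_job(): hands the job in, once; it reports no verdict.
The state is a dict: "time": time; "joint_positions": joint angles; "joint_vel": joint speeds; "joint_torque": joint torques, N m; "ee_pos": TCP position; "eef_rot": TCP orientation; "ft_force": force on the tool from outside, world axes, zero at the start; "torque": the same for the moment, N m; "width": finger opening in m.
Only numpy, scipy, OpenCV 4.12 (cv2) and the standard library are available. Lean on these libraries where they do the work, as an engineer would, in place of code of your own. Each camera call takes 0.05 s, during which the arm holds its last target. There are 200 camera calls.

## Task

Three identical closed yellow tubs stand on the desk, one full and two partly used: heft them to find the heaviest by feel. Stand the two lighter ones upright on the wooden plank and finish holding the heaviest one up over the plank, upright and still, at least 20 cm above the desk, without letting go of it. Never tip a tub over, and leave everything else where it is.

Things in the scene. Friction and masses are not known exactly. Their poses are not given: they have to be found in the camera images.
- tub_k: one of three identical closed yellow tubs with screw lids, 57 mm diameter, 36 mm tall (lid 57 mm from 26 to 36 mm, body 55 mm below). Origin: centre of the underside, z up. To the eye nothing tells them apart; the full one weighs 0.54 to 0.66 kg, the other two 0.12 to 0.38 kg each. Which place holds the heaviest changes from start to start.
- tub_m: one of three identical closed yellow tubs with screw lids, 57 mm diameter, 36 mm tall (lid 57 mm from 26 to 36 mm, body 55 mm below). Origin: centre of the underside, z up. To the eye nothing tells them apart; the full one weighs 0.54 to 0.66 kg, the other two 0.12 to 0.38 kg each. Which place holds the heaviest changes from start to start.
- tub_r: one of three identical closed yellow tubs with screw lids, 57 mm diameter, 36 mm tall (lid 57 mm from 26 to 36 mm, body 55 mm below). Origin: centre of the underside, z up. To the eye nothing tells them apart; the full one weighs 0.54 to 0.66 kg, the other two 0.12 to 0.38 kg each. Which place holds the heaviest changes from start to start.
- plank: bare wooden plank, fixed, lying flat on the desk to the left, 225 mm along its x axis, 135 mm along its y axis, 30 mm thick. Origin: centre of its underside; its top is 30 mm above that. There is room for three tubs in a row along its x axis (75 mm apart)
- spool: bystander: loose spool of solder wire with blue flanges, 58 mm diameter, 42 mm tall; origin at the centre of its underside. A thick blue pipe along the wall bulges over the rear edge of the desk just behind it
- cutters: bystander: loose side cutters with blue grips, 52 x 108 x 14 mm, lying flat; origin at the centre of the underside
- relay_block: bystander: loose black relay, 28 x 28 x 24 mm; origin at the centre of its underside. It stands at the far right, below the front edge of a wall shelf (0.22 m above the desk, over its right rear; its nearest left corner is at about x = 0.50, y = -0.25 m) and beside the bench vice, which stands at the right edge of the desk (go over it, not through it)
Mind the look-alikes: they are no part of the job. Leave any pink look-alike of the tub_r alone. Leave any pink look-alike of the tub_m alone.

How it is judged:
On the way, in this order (a step that is already met when the one before it is completed fails the run):
1. a first tub stands on the plank, let go (((contact force between tub_k and plank above 0.8 N and z of tub_k in the frame of plank between 0.025 and 0.036 m and angle between tub_k's own z axis and vertical below 0.1 rad and contact force between tub_k and the fingers below 0.1 N and linear speed of tub_k below 0.03 m/s) or (contact force between tub_m and plank above 0.8 N and z of tub_m in the frame of plank between 0.025 and 0.036 m and angle between tub_m's own z axis and vertical below 0.1 rad and contact force between tub_m and the fingers below 0.1 N and linear speed of tub_m below 0.03 m/s) or (contact force between tub_r and plank above 0.8 N and z of tub_r in the frame of plank between 0.025 and 0.036 m and angle between tub_r's own z axis and vertical below 0.1 rad and contact force between tub_r and the fingers below 0.1 N and linear speed of tub_r below 0.03 m/s))), for 0.1 s.
2. both lighter tubs stand on the plank, let go (((contact force between tub_m and plank between 0.8 and 4.5 N and z of tub_m in the frame of plank between 0.025 and 0.036 m and angle between each of tub_m, tub_r's own z axis and vertical below 0.1 rad and contact force between each of tub_m, tub_r and the fingers below 0.1 N and linear speed of each of tub_m, tub_r below 0.03 m/s and contact force between tub_r and plank between 0.8 and 4.5 N and z of tub_r in the frame of plank between 0.025 and 0.036 m) or (contact force between tub_k and plank between 0.8 and 4.5 N and z of tub_k in the frame of plank between 0.025 and 0.036 m and angle between each of tub_k, tub_r's own z axis and vertical below 0.1 rad and contact force between each of tub_k, tub_r and the fingers below 0.1 N and linear speed of each of tub_k, tub_r below 0.03 m/s and contact force between tub_r and plank between 0.8 and 4.5 N and z of tub_r in the frame of plank between 0.025 and 0.036 m) or (contact force between tub_k and plank between 0.8 and 4.5 N and z of tub_k in the frame of plank between 0.025 and 0.036 m and angle between each of tub_k, tub_m's own z axis and vertical below 0.1 rad and contact force between each of tub_k, tub_m and the fingers below 0.1 N and linear speed of each of tub_k, tub_m below 0.03 m/s and contact force between tub_m and plank between 0.8 and 4.5 N and z of tub_m in the frame of plank between 0.025 and 0.036 m))), for 0.1 s.
At the end, for the whole second after the job is handed in: Both lighter tubs stand upright, at rest and let go on the plank. The heaviest is held by the fingers alone, still, upright within 0.3 rad, underside over 160 mm above the desk, within 130 mm of the plank's centre seen from above. Bystanders are within 30 mm of their starts (((contact force between tub_m and plank between 0.8 and 4.5 N and z of tub_m in the frame of plank between 0.025 and 0.036 m and angle between each of tub_m, tub_r's own z axis and vertical below 0.1 rad and contact force between each of tub_m, tub_r and the fingers below 0.1 N and linear speed of each of tub_m, tub_r, tub_k below 0.03 m/s and contact force between tub_r and plank between 0.8 and 4.5 N and z of tub_r in the frame of plank between 0.025 and 0.036 m and height (world z) of tub_k above 0.16 m and horizontal distance between tub_k and plank below 0.13 m and angle between tub_k's own z axis and vertical below 0.3 rad and contact force between tub_k and the fingers above 1 N and contact force between tub_k and plank below 0.05 N) or (contact force between tub_k and plank between 0.8 and 4.5 N and z of tub_k in the frame of plank between 0.025 and 0.036 m and angle between each of tub_k, tub_r's own z axis and vertical below 0.1 rad and contact force between each of tub_k, tub_r and the fingers below 0.1 N and linear speed of each of tub_k, tub_r, tub_m below 0.03 m/s and contact force between tub_r and plank between 0.8 and 4.5 N and z of tub_r in the frame of plank between 0.025 and 0.036 m and height (world z) of tub_m above 0.16 m and horizontal distance between tub_m and plank below 0.13 m and angle between tub_m's own z axis and vertical below 0.3 rad and contact force between tub_m and the fingers above 1 N and contact force between tub_m and plank below 0.05 N) or (contact force between tub_k and plank between 0.8 and 4.5 N and z of tub_k in the frame of plank between 0.025 and 0.036 m and angle between each of tub_k, tub_m's own z axis and vertical below 0.1 rad and contact force between each of tub_k, tub_m and the fingers below 0.1 N and linear speed of each of tub_k, tub_m, tub_r below 0.03 m/s and contact force between tub_m and plank between 0.8 and 4.5 N and z of tub_m in the frame of plank between 0.025 and 0.036 m and height (world z) of tub_r above 0.16 m and horizontal distance between tub_r and plank below 0.13 m and angle between tub_r's own z axis and vertical below 0.3 rad and contact force between tub_r and the fingers above 1 N and contact force between tub_r and plank below 0.05 N)) and distance of each of spool, cutters, relay_block from where it was at the start of the episode below 0.03 m); the arm keeps its last pose, push and grip.
It fails at once if a tub is tipped over (angle between any of tub_k, tub_m, tub_r's own z axis and vertical above 0.8 rad).
It fails at once if a bystander (spool, cutters, relay) is pushed 30 mm or more out of place (distance of any of spool, cutters, relay_block from where it was at the start of the episode above 0.03 m).
It also fails if it takes over 72 s, if anything falls off the work surface, if the arm or the gripper's body presses on something with over 40 N, if the wrist force passes 120 N, or if a joint passes its speed limit or range.

## Working session

There is one attempt and no reset: what is moved stays moved. The work goes in short steps, Python scripts to look and compute and a shell command to move; the robot and the scene stay as the last step left them, time stands still between calls to the robot, and variables do not carry over. Pictures are saved under pics/ and viewed, about 8 in all and at most 12, crops included, and the job is handed in when it is done.

```bash
mkdir -p pics; python3 - <<'E'
from bench import r
import cv2
s=r.read_state()
for k,v in s.items(): print(k,v)
print(r.tip_extent)
for n in("top","side"):
    c=r.camera(n); cv2.imwrite(f"pics/{n}0.png",c["pixels"][:,:,::-1]); print(n,c["fx"],c["cx"],c["cy"],c["k1"],c["camera_from_world"])
E
```

```text
time 0.0
joint_positions [ 1.24340211  0.33287687 -0.06473885  1.46096104  0.02160382  1.34989059
 -0.08846858]
joint_vel [ 0.00141347  0.00059687 -0.00030047  0.00059166 -0.00014673  0.00120989
 -0.000626  ]
joint_torque [ 1.15421849e-04 -6.23252392e+01  2.46778439e-02 -3.89896023e+01
 -6.12400286e-02  3.98808613e-02  1.70457802e-04]
ee_pos [ 0.18746771 -0.59584117  0.24374148]
eef_rot [ 9.88402900e-01  1.51852522e-01 -1.37991345e-04 -7.06595826e-04]
ft_force [-0.36160686  0.06339765  0.11140688]
torque [-0.02516224  0.03385805  0.00323478]
width 0.08687488485477418
0.022
top 473.00942641749367 315.58435608538315 198.40703498701797 -0.05709675367570375 [[-0.0201767  -0.99953448 -0.02288516 -0.11542177]
 [ 0.99276276 -0.02273987  0.11791948 -0.4562385 ]
 [-0.11838499 -0.02034031  0.99275942 -1.07779058]
 [ 0.          0.          0.          1.        ]]
side 499.84545393166263 325.3344096390727 203.09445670156697 -0.031495699381989095 [[ 0.87367687 -0.48646453  0.0064031  -0.46265005]
 [ 0.24220687  0.4463359   0.86146393 -0.08596703]
 [-0.42192957 -0.75109023  0.5077784  -1.08312461]
 [ 0.          0.          0.          1.        ]]
```

View pics/top0.png

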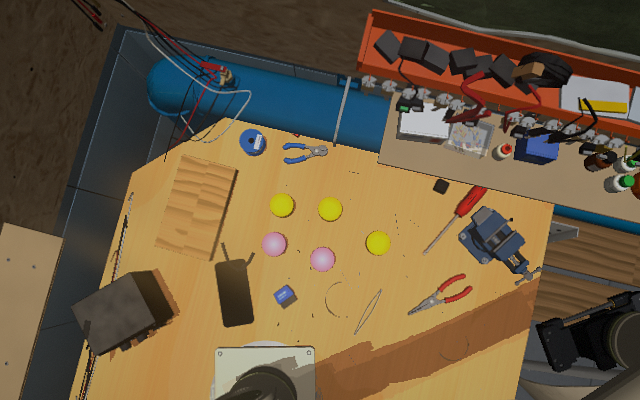

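View pics/side0.png

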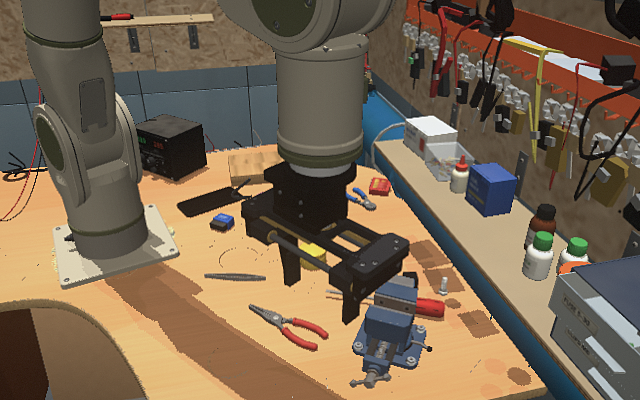

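The top picture shows yellow tubs at (282,205), (330,209) and (378,243), and pink look-alikes at (274,244) and (323,259), which I'll leave alone. The plank is at about (197,207), the spool at (252,142), the cutters at (305,153) and the relay at (441,186). Next I measure them.

```bash
cat >h.py <<'E'
import numpy as np,cv2
from bench import r
def ray(c,u,v,z):
    K=np.array([[c["fx"],0,c["cx"]],[0,c["fy"],c["cy"]],[0,0,1.]])
    x,y=cv2.undistortPoints(np.array([[[u,v]]],float),K,np.array([c["k1"],0,0,0.]))[0,0]
    T=np.array(c["camera_from_world"]);R=T[:3,:3];o=-R.T@T[:3,3];d=R.T@np.array([x,-y,-1])
    return o+d*(z-o[2])/d[2]
def blobs(c,lo,hi,z,amin=60):
    m=cv2.inRange(cv2.cvtColor(c["pixels"],cv2.COLOR_RGB2HSV),lo,hi)
    n,_,st,ce=cv2.connectedComponentsWithStats(m)
    return [(ce[i].round(1),st[i][2:5],ray(c,*ce[i],z)[:2].round(4)) for i in range(1,n) if st[i][4]>amin]
E
python3 - <<'E'
from h import *
from scipy.spatial.transform import Rotation as R
c=r.camera("top")
for b in blobs(c,(25,150,100),(33,255,255),.036): print("yel",*b)
for p in[(185,155),(238,172),(209,259),(155,245)]: print("plank",p,ray(c,*p,.03)[:2].round(3))
for n,p,z in[("spool",(252,142),.042),("cutL",(285,148),.01),("cutR",(327,150),.01),("relay",(441,186),.024),("pink",(274,244),.036),("pink",(323,259),.036)]: print(n,ray(c,*p,z)[:2].round(3))
print(R.from_quat(r.read_state()["eef_rot"]).as_matrix().round(3))
p=c["pixels"][:,:,::-1][110:290,130:410]; cv2.imwrite("pics/crop.png",cv2.resize(p,None,fx=2.8,fy=2.8,interpolation=cv2.INTER_CUBIC))
E
```

```text
yel [281.  204.4] [ 24  24 422] [ 0.4403 -0.0453]
yel [329.6 208.4] [ 24  24 433] [ 0.4284 -0.1573]
yel [378.  242.6] [ 23  24 442] [ 0.3475 -0.2658]
plank (185, 155) [0.564 0.183]
plank (238, 172) [0.52  0.056]
plank (209, 259) [0.318 0.124]
plank (155, 245) [0.352 0.251]
spool [0.588 0.021]
cutL [ 0.579 -0.054]
cutR [ 0.572 -0.155]
relay [ 0.476 -0.419]
pink [ 0.349 -0.028]
pink [ 0.313 -0.14 ]
[[ 0.954  0.3   -0.   ]
 [ 0.3   -0.954  0.001]
 [-0.    -0.001 -1.   ]]
```

View pics/crop.png

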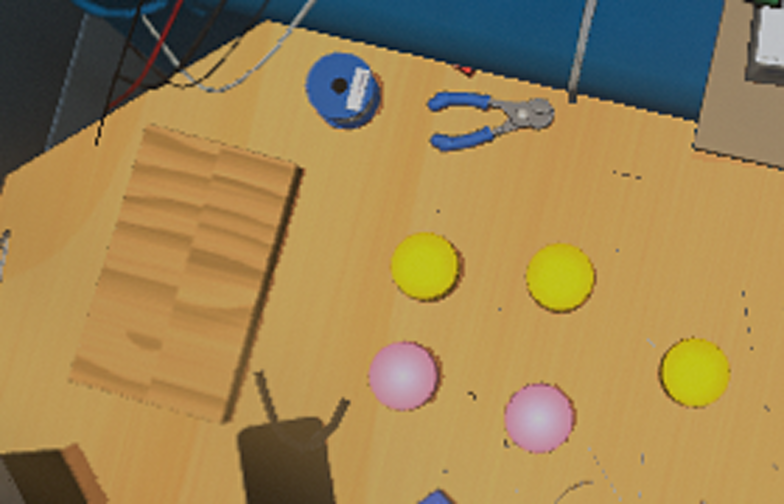

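The measurements fit the reach and sizes. Tubs are at A (0.440,-0.045), B (0.428,-0.157) and C (0.3475,-0.266). The plank centre is about (0.4385,0.1535), with its x axis along (0.95,-0.31). I'll use one yaw of -0.317 rad (jaws across the plank's row) throughout and start with C.

```bash
cat >to.py <<'E'
import sys,numpy as np
from bench import r
from scipy.spatial.transform import Rotation as R
x,y,z=map(float,sys.argv[1:4]); s=r.read_state(); M=R.from_quat(s["eef_rot"])
d=M.inv().apply(np.array([x,y,z])-s["ee_pos"])*100; m=M.as_matrix()
yaw=np.arctan2(m[1,0],m[0,0])
print("t",round(s["time"],2),"pos",np.round(s["ee_pos"],4),"need cm",d.round(2),"turn",round(yaw+.317,3),"tilt",round(float(np.arccos(-m[2,2])),3),"F",np.round(s["ft_force"],2),"w",round(s["width"],4),"q",np.round(s["joint_positions"],2))
E
python3 -m jog '[[0,0,0,0.125,0],[0,0,0,0.125,0],[0,0,0,0.125,0],[0,0,0,0.125,0],[0,0,0,0.125,0],[0.6,-4.5,0,0,0],[0.6,-4.5,0,0,0],[0.6,-4.5,0,0,0],[0.6,-4.5,0,0,0],[0.6,-4.5,0,0,0]]' 25
python3 to.py 0.3475 -0.266 0.032
```

```text
time: 1.15
ee_pos: [0.29, -0.3912, 0.2394]
eef_rot: [0.984, -0.178, -0.003, -0.002]
ft_force: [1.3, -1.1, -0.3]
width: 0.087
t 1.15 pos [ 0.29   -0.3912  0.2394] need cm [  1.16 -13.67  20.78] turn -0.041 tilt 0.008 F [ 1.25 -1.08 -0.33] w 0.087 q [ 0.96  0.04 -0.13  1.81  0.01  1.3  -1.09]
```

J7 would end near its limit at the plank with that yaw, so I'll use yaw 0 (tool x = world x, tool y = -world y).

```bash
sed -i 's/yaw+.317/yaw/' to.py
python3 -m jog '[[0,0,0,-0.119,0],[0,0,0,-0.119,0],[0,0,0,-0.119,0],[1.9,-4.2,0,0,0],[1.9,-4.2,0,0,0],[1.9,-4.1,3,0,0],[0,0,4.5,0,0],[0,0,4.5,0,0],[0,0,0,0,0],[0,0,0,0,0]]' 25
python3 to.py 0.3475 -0.266 0.032
```

```text
time: 2.15
ee_pos: [0.3488, -0.2567, 0.1219]
eef_rot: [1.0, 0.013, -0.001, -0.002]
ft_force: [0.7, 0.0, 0.6]
width: 0.087
t 2.15 pos [ 0.3488 -0.2567  0.1219] need cm [-0.14  0.96  8.99] turn 0.027 tilt 0.004 F [0.66 0.01 0.59] w 0.087 q [ 0.82  0.04 -0.3   2.07  0.01  1.03 -1.02]
```

```bash
python3 -m jog '[[-0.1,1,2,0,0],[0,0,2.5,0,0],[0,0,2.5,0,0],[0,0,1,0,0],[0,0,0.5,0,0],[0,0,0,0,0],[0,0,0,0,0],[0,0,0,0,0],[0,0,0,0,0],[0,0,0,0,0]]' 25
python3 to.py 0.3475 -0.266 0.032
python3 - <<'E'
from h import *
c=r.camera("side"); cv2.imwrite("pics/s1.png",cv2.resize(c["pixels"][120:360,180:500,::-1],None,fx=2.4,fy=2.4))
E
```

```text
time: 3.15
ee_pos: [0.3559, -0.2757, 0.0502]
eef_rot: [1.0, 0.011, 0.007, 0.005]
ft_force: [-0.0, -0.4, 0.4]
width: 0.087
t 3.15 pos [ 0.3559 -0.2757  0.0502] need cm [-0.84 -1.01  1.79] turn 0.021 tilt 0.017 F [-0.01 -0.44  0.38] w 0.087 q [ 0.82  0.18 -0.28  2.11  0.07  0.85 -1.05]
```

View pics/s1.png

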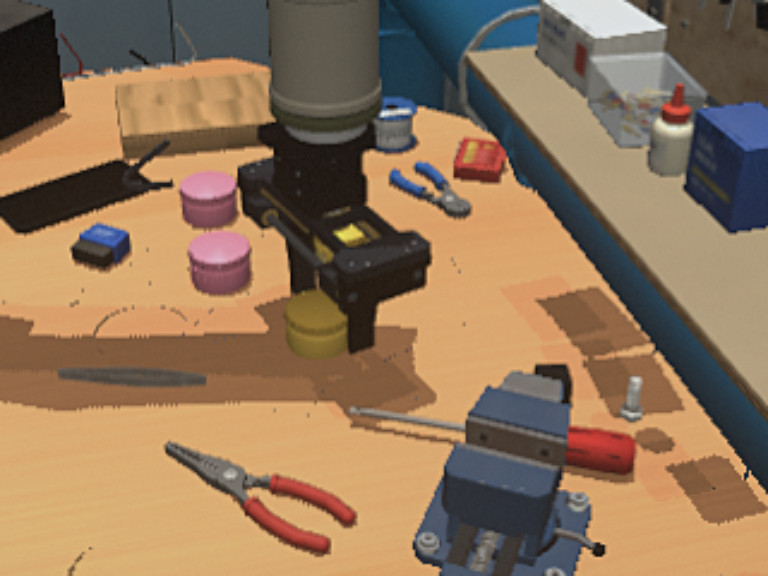

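The jaws straddle tub C at about (317,322) in the crop, with no contact force. I correct the lateral offset before going lower.

```bash
python3 -m jog '[[-0.4,-0.5,0,0,0],[-0.4,-0.5,0,0,0],[0,0,0,0,0],[0,0,0,0,0],[0,0,0.6,0,0],[0,0,0.6,0,0],[0,0,0.6,0,0],[0,0,0,0,0],[0,0,0,0,0],[0,0,0,0,0]]' 25
python3 to.py 0.3475 -0.266 0.032
```

```text
time: 4.2
ee_pos: [0.3467, -0.2647, 0.0296]
eef_rot: [1.0, 0.011, 0.006, 0.005]
ft_force: [1.1, -0.4, 0.2]
width: 0.0869
t 4.2 pos [ 0.3467 -0.2647  0.0296] need cm [ 0.08  0.13 -0.24] turn 0.022 tilt 0.016 F [ 1.09 -0.36  0.18] w 0.0869 q [ 0.82  0.19 -0.28  2.15  0.08  0.79 -1.07]
```

```bash
python3 -m jog '[[0,0,0,0,1],[0,0,0,0,1],[0,0,0,0,1],[0,0,0,0,1],[0,0,0,0,1],[0,0,0,0,1],[0,0,0,0,1],[0,0,0,0,1],[0,0,0,0,1],[0,0,0,0,1]]' 30
python3 to.py 0.3475 -0.266 0.032
python3 -m jog '[[0,0,-1,0,1],[0,0,-1.5,0,1],[0,0,-2,0,1],[0,0,-2,0,1],[0,0,-1,0,1],[0,0,0,0,1],[0,0,0,0,1],[0,0,0,0,1],[0,0,0,0,1],[0,0,0,0,1]]' 30
python3 to.py 0.3475 -0.266 0.1
```

```text
time: 5.2
ee_pos: [0.3471, -0.2651, 0.0302]
eef_rot: [1.0, 0.011, 0.007, 0.005]
ft_force: [-1.3, -0.1, 0.5]
width: 0.0551
t 5.2 pos [ 0.3471 -0.2651  0.0302] need cm [ 0.04  0.09 -0.18] turn 0.022 tilt 0.017 F [-1.29 -0.07  0.52] w 0.0551 q [ 0.82  0.19 -0.28  2.15  0.08  0.79 -1.07]
time: 6.2
ee_pos: [0.3432, -0.2621, 0.1065]
eef_rot: [1.0, 0.011, 0.004, 0.003]
ft_force: [-0.3, 0.0, -3.3]
width: 0.055
t 6.2 pos [ 0.3432 -0.2621  0.1065] need cm [0.41 0.4  0.66] turn 0.022 tilt 0.009 F [-0.32  0.05 -3.35] w 0.055 q [ 0.83  0.05 -0.29  2.1   0.02  0.98 -1.02]
```

C weighs about 3.6 N, which is light; I'll re-read the force on the way to plank spot S1.

```bash
python3 -m jog '[[0,0,-3,0,1],[0.5,-1.5,-2,0,1],[1.5,-4,0,0,1],[2,-4.5,0,0,1],[2,-4.5,0,0,1],[2,-4.5,0,0,1],[2,-4.5,0,0,1],[2,-4.5,0,0,1],[1.5,-3,0,0,1],[0,0,0,0,1]]' 30
python3 to.py 0.505 0.1315 0.0615
```

```text
time: 7.2
ee_pos: [0.4734, 0.0609, 0.1556]
eef_rot: [1.0, 0.008, 0.003, -0.0]
ft_force: [-0.8, -0.6, -2.6]
width: 0.0549
t 7.2 pos [0.4734 0.0609 0.1556] need cm [ 3.22 -7.01  9.44] turn 0.016 tilt 0.006 F [-0.84 -0.62 -2.56] w 0.0549 q [ 0.43  0.13 -0.69  1.93  0.09  1.11 -1.85]
```

```bash
python3 -m jog '[[1,-2.3,0,0,1],[1,-2.3,0,0,1],[1,-2.2,0,0,1],[0,0,0,0,1],[0,0,0,0,1],[0,0,1.5,0,1],[0,0,2,0,1],[0,0,1.5,0,1],[0,0,0,0,1],[0,0,0,0,1]]' 30
python3 to.py 0.505 0.1315 0.0615
```

```text
time: 8.2
ee_pos: [0.5003, 0.1252, 0.0974]
eef_rot: [1.0, 0.005, -0.001, 0.001]
ft_force: [0.2, 0.1, -2.7]
width: 0.0547
t 8.2 pos [0.5003 0.1252 0.0974] need cm [ 0.48 -0.63  3.58] turn 0.01 tilt 0.003 F [ 0.21  0.12 -2.66] w 0.0547 q [ 0.28  0.31 -0.7   1.88  0.24  1.03 -2.08]
```

```bash
python3 -m jog '[[0.25,-0.3,1,0,1],[0.2,-0.3,1,0,1],[0,0,0.8,0,1],[0,0,0.2,0,1],[0,0,0,0,1],[0,0,0,0,1],[0,0,0,0,1],[0,0,0,0,1],[0,0,0,0,1],[0,0,0,0,1]]' 30
python3 to.py 0.505 0.1315 0.0605
```

```text
time: 9.2
ee_pos: [0.5064, 0.1312, 0.0665]
eef_rot: [1.0, 0.005, 0.001, 0.001]
ft_force: [0.4, -0.0, -2.5]
width: 0.0549
t 9.2 pos [0.5064 0.1312 0.0665] need cm [-0.14 -0.03  0.6 ] turn 0.009 tilt 0.003 F [ 0.41 -0.   -2.46] w 0.0549 q [ 0.25  0.37 -0.68  1.89  0.28  0.98 -2.12]
```

C weighs about 2.6–3.3 N, so it is clearly a lighter one. I lower it until it touches.

```bash
python3 -m jog '[[0,0,0.3,0,1],[0,0,0.2,0,1],[0,0,0,0,1],[0,0,0.1,0,1],[0,0,0,0,1],[0,0,0.1,0,1],[0,0,0,0,1],[0,0,0,0,1],[0,0,0,0,1],[0,0,0,0,1]]' 30
python3 to.py 0.505 0.1315 0.0605
```

```text
time: 10.2
ee_pos: [0.5064, 0.1312, 0.0604]
eef_rot: [1.0, 0.005, 0.001, 0.002]
ft_force: [-1.7, -0.1, 0.3]
width: 0.0553
t 10.2 pos [0.5064 0.1312 0.0604] need cm [-0.14 -0.03 -0.01] turn 0.009 tilt 0.004 F [-1.73 -0.1   0.26] w 0.0553 q [ 0.25  0.38 -0.68  1.89  0.29  0.97 -2.13]
```

```bash
python3 -m jog '[[0,0,0,0,0],[0,0,0,0,0],[0,0,0,0,0],[0,0,0,0,0],[0,0,0,0,0],[0,0,0,0,0],[0,0,-1,0,0],[0,0,-2,0,0],[0,0,-3,0,0],[0,0,-3,0,0]]' 30
python3 -m jog '[[0,0,-1,0,0],[-1,2,0,0,0],[-1.4,4,0,0,0],[-1.4,4,0,0,0],[-1.4,4,0,0,0],[-1.2,3,0,0,0],[0,0,0,0,0],[0,0,0,0,0],[0,0,0,0,0],[0,0,0,0,0]]' 30
python3 to.py 0.440 -0.045 0.032
python3 - <<'E'
from h import *
c=r.camera("top"); cv2.imwrite("pics/t2.png",cv2.resize(c["pixels"][110:290,130:410,::-1],None,fx=2.8,fy=2.8))
for z in(.036,.066):
  for b in blobs(c,(25,150,60),(33,255,255),z): print(z,*b)
E
```

```text
time: 11.2
ee_pos: [0.5046, 0.1315, 0.1516]
eef_rot: [1.0, 0.005, -0.002, 0.002]
ft_force: [1.5, -0.3, 0.9]
width: 0.087
time: 12.2
ee_pos: [0.4421, -0.0411, 0.1679]
eef_rot: [1.0, 0.007, 0.003, 0.0]
ft_force: [-1.4, 0.1, 0.3]
width: 0.0871
t 12.2 pos [ 0.4421 -0.0411  0.1679] need cm [-0.29  0.37 13.59] turn 0.014 tilt 0.006 F [-1.36  0.15  0.34] w 0.0871 q [ 0.6   0.02 -0.61  1.99  0.02  1.13 -1.57]
0.036 [195. 175.] [  9  21 122] [0.5141 0.1566]
0.036 [333.5 209.5] [ 20  24 249] [ 0.4257 -0.1662]
0.066 [195. 175.] [  9  21 122] [0.5088 0.1482]
0.066 [333.5 209.5] [ 20  24 249] [ 0.4229 -0.1657]
```

View pics/t2.png

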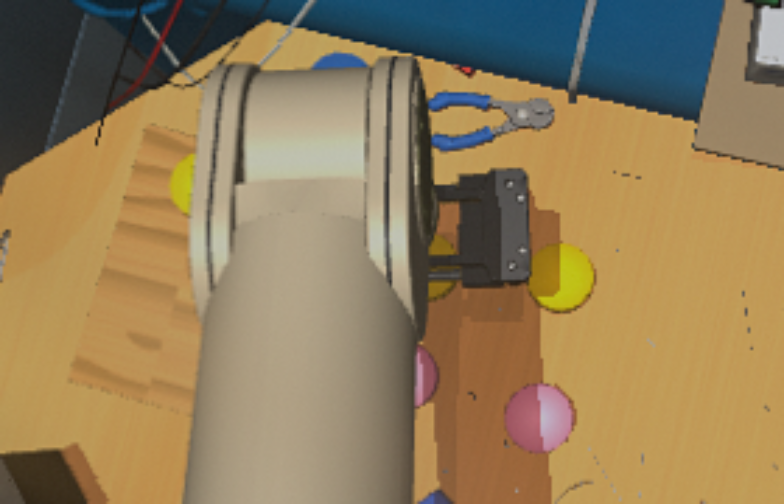

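Tub C stands on the plank at crop (185,185), partly hidden by the arm. The gripper is over A. I descend.

```bash
python3 -m jog '[[-0.2,0.3,2,0,0],[0,0,3,0,0],[0,0,3,0,0],[0,0,2,0,0],[0,0,0,0,0],[0,0,0,0,0],[0,0,0,0,0],[0,0,0,0,0],[0,0,0,0,0],[0,0,0,0,0]]' 30
python3 to.py 0.440 -0.045 0.030
```

```text
time: 13.25
ee_pos: [0.4458, -0.0383, 0.0693]
eef_rot: [1.0, 0.012, 0.007, -0.0]
ft_force: [0.7, -0.1, 0.7]
width: 0.0872
t 13.25 pos [ 0.4458 -0.0383  0.0693] need cm [-0.65  0.65  3.92] turn 0.025 tilt 0.014 F [ 0.68 -0.13  0.71] w 0.0872 q [ 0.56  0.17 -0.61  2.09  0.13  0.9  -1.66]
```

```bash
python3 -m jog '[[-0.35,0.35,0,0,0],[-0.35,0.35,0,0,0],[0,0,0,0,0],[0,0,1.2,0,0],[-0.1,0.1,1.2,0,0],[0,0,1,0,0],[0,0,0.3,0,0],[0,0,0,0,0],[0,0,0,0,0],[0,0,0,0,0]]' 30
python3 to.py 0.440 -0.045 0.030
```

```text
time: 14.25
ee_pos: [0.4373, -0.0473, 0.0284]
eef_rot: [1.0, 0.012, 0.006, -0.0]
ft_force: [-0.8, -0.1, -0.3]
width: 0.0872
t 14.25 pos [ 0.4373 -0.0473  0.0284] need cm [ 0.27 -0.22 -0.16] turn 0.025 tilt 0.013 F [-0.77 -0.15 -0.28] w 0.0872 q [ 0.56  0.23 -0.59  2.13  0.18  0.81 -1.69]
```

```bash
python3 -m jog '[[0.2,-0.2,-0.15,0,0],[0,0,0,0,1],[0,0,0,0,1],[0,0,0,0,1],[0,0,0,0,1],[0,0,0,0,1],[0,0,0,0,1],[0,0,0,0,1],[0,0,0,0,1],[0,0,0,0,1]]' 30
python3 to.py 0.440 -0.045 0.030
python3 -m jog '[[0,0,-1,0,1],[0,0,-1.5,0,1],[0,0,-2,0,1],[0,0,-2,0,1],[0,0,-1,0,1],[0,0,0,0,1],[0,0,0,0,1],[0,0,0,0,1],[0,0,0,0,1],[0,0,0,0,1]]' 30
python3 to.py 0.44 -0.045 0.1
```

```text
time: 15.25
ee_pos: [0.4404, -0.0454, 0.0312]
eef_rot: [1.0, 0.012, 0.007, -0.0]
ft_force: [-0.3, -0.0, -0.5]
width: 0.0547
t 15.25 pos [ 0.4404 -0.0454  0.0312] need cm [-0.04 -0.04  0.12] turn 0.025 tilt 0.015 F [-0.35 -0.03 -0.5 ] w 0.0547 q [ 0.55  0.23 -0.59  2.12  0.18  0.82 -1.69]
time: 16.25
ee_pos: [0.4337, -0.0445, 0.1057]
eef_rot: [1.0, 0.013, 0.002, -0.001]
ft_force: [0.1, 0.7, -5.9]
width: 0.0554
t 16.25 pos [ 0.4337 -0.0445  0.1057] need cm [0.63 0.07 0.57] turn 0.026 tilt 0.004 F [ 0.09  0.71 -5.86] w 0.0554 q [ 0.6   0.09 -0.62  2.07  0.06  0.99 -1.59]
```

A weighs about 5.9 N, so it is the heaviest. I set it back where it stood, taking a second reading just above the desk.

```bash
python3 -m jog '[[0.3,0,1.5,0,1],[0.2,0,2,0,1],[0,0,2,0,1],[0,0,0.8,0,1],[0,0,0,0,1],[0,0,0,0,1],[0,0,0,0,1],[0,0,0,0,1],[0,0,0,0,1],[0,0,0,0,1]]' 30
python3 to.py 0.44 -0.045 0.031
```

```text
time: 17.25
ee_pos: [0.4405, -0.0443, 0.0423]
eef_rot: [1.0, 0.013, 0.003, -0.001]
ft_force: [0.0, 0.5, -5.5]
width: 0.0546
t 17.25 pos [ 0.4405 -0.0443  0.0423] need cm [-0.06  0.07  1.13] turn 0.025 tilt 0.006 F [ 0.01  0.54 -5.53] w 0.0546 q [ 0.56  0.22 -0.6   2.11  0.16  0.85 -1.68]
```

```bash
python3 -m jog '[[0,0,0.5,0,1],[0,0,0.4,0,1],[0,0,0,0,1],[0,0,0.1,0,1],[0,0,0.1,0,1],[0,0,0,0,1],[0,0,0,0,1],[0,0,0,0,1],[0,0,0,0,1],[0,0,0,0,1]]' 30
python3 to.py 0.44 -0.045 0.031
```

```text
time: 18.25
ee_pos: [0.4405, -0.0444, 0.0312]
eef_rot: [1.0, 0.013, 0.002, -0.001]
ft_force: [-1.0, 0.5, -2.2]
width: 0.055
t 18.25 pos [ 0.4405 -0.0444  0.0312] need cm [-0.06  0.06  0.02] turn 0.025 tilt 0.005 F [-0.97  0.53 -2.17] w 0.055 q [ 0.56  0.24 -0.6   2.12  0.18  0.83 -1.69]
```

```bash
python3 -m jog '[[0,0,0.1,0,1],[0,0,0,0,1],[0,0,0,0,0],[0,0,0,0,0],[0,0,0,0,0],[0,0,0,0,0],[0,0,0,0,0],[0,0,-2,0,0],[0,0,-3,0,0],[0,0,-2,0,0]]' 30
python3 -m jog '[[0,0,0,0,0],[0,0,0,0,0],[-0.4,3,0,0,0],[-0.4,4,0,0,0],[-0.4,3,0,0,0],[0,0,0,0,0],[0,0,0,0,0],[0,0,0,0,0],[0,0,0,0,0],[0,0,0,0,0]]' 30
python3 to.py 0.428 -0.1573 0.030
python3 - <<'E'
from h import *
c=r.camera("top"); 
for b in blobs(c,(25,150,60),(33,255,255),.036,30): print(*b)
E
```

```text
time: 19.25
ee_pos: [0.4403, -0.044, 0.1017]
eef_rot: [1.0, 0.013, 0.002, -0.002]
ft_force: [-0.6, 0.2, 0.1]
width: 0.0867
time: 20.25
ee_pos: [0.4303, -0.1442, 0.0978]
eef_rot: [1.0, 0.016, 0.001, -0.003]
ft_force: [0.1, -0.4, 0.4]
width: 0.0872
t 20.25 pos [ 0.4303 -0.1442  0.0978] need cm [-0.28  1.34  6.77] turn 0.031 tilt 0.006 F [ 0.09 -0.36  0.35] w 0.0872 q [ 0.73  0.14 -0.53  2.04  0.08  0.98 -1.38]
[202.3 175.5] [ 24  24 436] [0.5125 0.1393]
[273.1 204.9] [  8  21 116] [ 0.4396 -0.0268]
```

```bash
python3 -m jog '[[-0.2,0.7,0,0,0],[-0.1,0.7,0,0,0],[0,0,0,0,0],[0,0,1,0,0],[0,0,2,0,0],[0,0,1.5,0,0],[0,0,0,0,0],[0,0,0,0,0],[0,0,0,0,0],[0,0,0,0,0]]' 30
python3 to.py 0.428 -0.1573 0.030
```

```text
time: 21.3
ee_pos: [0.4283, -0.1589, 0.0508]
eef_rot: [1.0, 0.016, 0.002, -0.002]
ft_force: [0.0, 0.3, -0.0]
width: 0.0871
t 21.3 pos [ 0.4283 -0.1589  0.0508] need cm [-0.03 -0.15  2.08] turn 0.032 tilt 0.006 F [ 0.03  0.27 -0.04] w 0.0871 q [ 0.73  0.22 -0.5   2.07  0.13  0.88 -1.39]
```

```bash
python3 -m jog '[[0,-0.15,1,0,0],[0,0,0.8,0,0],[0,0,0.1,0,0],[0,0,0,0,0],[0,0,0,0,1],[0,0,0,0,1],[0,0,0,0,1],[0,0,0,0,1],[0,0,0,0,1],[0,0,0,0,1]]' 30
python3 to.py 0.428 -0.1573 0.030
python3 -m jog '[[0,0,0,0,1],[0,0,-1,0,1],[0,0,-2,0,1],[0,0,-3,0,1],[0,0,-3,0,1],[0,0,-3,0,1],[0,0,0,0,1],[0,0,0,0,1],[0,0,0,0,1],[0,0,0,0,1]]' 30
python3 to.py 0.4005 0.166 0.061
```

```text
time: 22.3
ee_pos: [0.4291, -0.1575, 0.0313]
eef_rot: [1.0, 0.016, 0.003, -0.002]
ft_force: [0.3, -0.7, -1.4]
width: 0.0549
t 22.3 pos [ 0.4291 -0.1575  0.0313] need cm [-0.11 -0.03  0.13] turn 0.032 tilt 0.007 F [ 0.3  -0.7  -1.37] w 0.0549 q [ 0.72  0.26 -0.5   2.08  0.16  0.83 -1.41]
time: 23.3
ee_pos: [0.4265, -0.1566, 0.1575]
eef_rot: [1.0, 0.017, 0.002, -0.003]
ft_force: [-0.5, -0.2, -1.1]
width: 0.0551
t 23.3 pos [ 0.4265 -0.1566  0.1575] need cm [ -1.55 -32.27   9.83] turn 0.033 tilt 0.007 F [-0.49 -0.21 -1.1 ] w 0.0551 q [ 0.77  0.06 -0.52  1.98  0.03  1.11 -1.3 ]
```

B weighs about 1.3 N, light. The weights are C ≈ 2.8, A ≈ 5.7 and B ≈ 1.3 N. I carry B to S2 (0.4005,0.166).

```bash
python3 -m jog '[[0,-2,-0.5,0,1],[-0.2,-4,-0.5,0,1],[-0.2,-4.5,0,0,1],[-0.2,-4.5,0,0,1],[-0.2,-4.5,0,0,1],[-0.2,-4.5,0,0,1],[-0.2,-4.5,0,0,1],[-0.2,-3,0,0,1],[0,0,0,0,1],[0,0,0,0,1]]' 30
python3 to.py 0.4005 0.166 0.061
```

```text
time: 24.3
ee_pos: [0.396, 0.1692, 0.1634]
eef_rot: [1.0, 0.016, -0.005, -0.005]
ft_force: [1.0, -0.7, -2.3]
width: 0.0552
t 24.3 pos [0.396  0.1692 0.1634] need cm [ 0.53  0.44 10.23] turn 0.032 tilt 0.014 F [ 1.   -0.66 -2.25] w 0.0552 q [ 0.42  0.02 -0.91  2.01  0.    1.12 -2.03]
```

```bash
python3 -m jog '[[0.3,0.2,0,0,1],[0,0,2,0,1],[0,0,3,0,1],[0,0,2,0,1],[0,0,0,0,1],[0,0,0,0,1],[0,0,0,0,1],[0,0,0,0,1],[0,0,0,0,1],[0,0,0,0,1]]' 30
python3 to.py 0.4005 0.166 0.061
```

```text
time: 25.3
ee_pos: [0.4029, 0.1595, 0.0931]
eef_rot: [1.0, 0.009, -0.003, -0.004]
ft_force: [0.2, -0.2, -1.5]
width: 0.0549
t 25.3 pos [0.4029 0.1595 0.0931] need cm [-0.21 -0.63  3.21] turn 0.019 tilt 0.01 F [ 0.25 -0.19 -1.5 ] w 0.0549 q [ 0.38  0.15 -0.89  2.08  0.13  0.97 -2.13]
```

```bash
python3 -m jog '[[-0.1,-0.3,0.8,0,1],[0,-0.2,1,0,1],[0,0,0.7,0,1],[0,0,0,0,1],[0,0,0,0,1],[0,0,0.2,0,1],[0,0,0,0,1],[0,0,0,0,1],[0,0,0,0,1],[0,0,0,0,1]]' 30
python3 to.py 0.4005 0.166 0.061
```

```text
time: 26.3
ee_pos: [0.4016, 0.1654, 0.064]
eef_rot: [1.0, 0.01, -0.003, -0.004]
ft_force: [0.6, 0.5, -2.0]
width: 0.0549
t 26.3 pos [0.4016 0.1654 0.064 ] need cm [-0.11 -0.06  0.3 ] turn 0.019 tilt 0.01 F [ 0.57  0.45 -2.01] w 0.0549 q [ 0.35  0.22 -0.88  2.1   0.2   0.92 -2.2 ]
```

```bash
python3 -m jog '[[0,0,0.2,0,1],[0,0,0.1,0,1],[0,0,0,0,1],[0,0,0.1,0,1],[0,0,0,0,1],[0,0,0,0,1],[0,0,0,0,1],[0,0,0,0,1],[0,0,0,0,1],[0,0,0,0,1]]' 30
python3 to.py 0.4005 0.166 0.061
```

```text
time: 27.3
ee_pos: [0.4016, 0.1655, 0.0613]
eef_rot: [1.0, 0.01, -0.003, -0.003]
ft_force: [-1.7, -0.1, 2.9]
width: 0.0552
t 27.3 pos [0.4016 0.1655 0.0613] need cm [-0.11 -0.05  0.03] turn 0.019 tilt 0.009 F [-1.73 -0.05  2.89] w 0.0552 q [ 0.34  0.22 -0.88  2.1   0.21  0.91 -2.21]
```

B is touching the plank. I release it, rise and return to A.

```bash
python3 -m jog '[[0,0,0,0,0],[0,0,0,0,0],[0,0,0,0,0],[0,0,0,0,0],[0,0,0,0,0],[0,0,0,0,0],[0,0,-1,0,0],[0,0,-2,0,0],[0,0,-3,0,0],[0,0,-2,0,0]]' 30
python3 -m jog '[[0,0,-1,0,0],[0.5,2,0,0,0],[0.7,4,0,0,0],[0.7,4,0,0,0],[0.7,4,0,0,0],[0.7,3.5,0,0,0],[0.4,2.5,0,0,0],[0,0,0,0,0],[0,0,0,0,0],[0,0,0,0,0]]' 30
python3 to.py 0.4405 -0.0445 0.031
python3 - <<'E'
from h import *
for n in("top","side"):
  c=r.camera(n); cv2.imwrite(f"pics/{n}3.png",c["pixels"][:,:,::-1])
E
```

```text
time: 28.3
ee_pos: [0.4005, 0.1654, 0.1432]
eef_rot: [1.0, 0.01, -0.006, -0.004]
ft_force: [0.4, 0.1, -0.2]
width: 0.087
time: 29.3
ee_pos: [0.4445, -0.0389, 0.157]
eef_rot: [1.0, 0.012, -0.001, -0.004]
ft_force: [-0.2, 0.2, 0.7]
width: 0.0869
t 29.3 pos [ 0.4445 -0.0389  0.157 ] need cm [-0.38  0.66 12.59] turn 0.025 tilt 0.009 F [-0.23  0.17  0.67] w 0.0869 q [ 0.67  0.06 -0.69  1.99  0.03  1.11 -1.58]
```

View pics/side3.png

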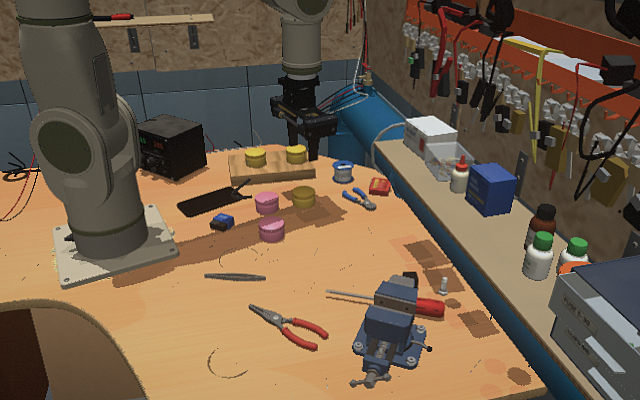

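Both lighter tubs stand upright on the plank, at (256,157) and (297,153). A stands at (303,197) under the gripper, and the bystanders look untouched. Now I grasp A.

```bash
python3 -m jog '[[-0.3,0.5,0,0,0],[-0.3,0.5,1,0,0],[-0.1,0.1,3,0,0],[0,0,3,0,0],[0,0,1,0,0],[0,0,0,0,0],[0,0,0,0,0],[0,0,0,0,0],[0,0,0,0,0],[0,0,0,0,0]]' 30
python3 to.py 0.4405 -0.0445 0.031
```

```text
time: 30.4
ee_pos: [0.4381, -0.0491, 0.0764]
eef_rot: [1.0, 0.015, 0.001, -0.003]
ft_force: [-0.8, 0.1, 0.4]
width: 0.087
t 30.4 pos [ 0.4381 -0.0491  0.0764] need cm [ 0.24 -0.42  4.55] turn 0.03 tilt 0.006 F [-0.76  0.1   0.4 ] w 0.087 q [ 0.66  0.17 -0.68  2.08  0.12  0.93 -1.63]
```

```bash
python3 -m jog '[[0.1,-0.2,0,0,0],[0.1,-0.2,0,0,0],[0,0,0,0,0],[0,0,1.5,0,0],[0,0,1.7,0,0],[0,0,0.9,0,0],[0,0,0,0,0],[0,0,0,0,0],[0,0,0,0,0],[0,0,0,0,0]]' 30
python3 to.py 0.4405 -0.0445 0.031
```

```text
time: 31.4
ee_pos: [0.4426, -0.0443, 0.037]
eef_rot: [1.0, 0.015, 0.003, -0.002]
ft_force: [-0.6, 0.1, -0.2]
width: 0.087
t 31.4 pos [ 0.4426 -0.0443  0.037 ] need cm [-0.21  0.01  0.6 ] turn 0.031 tilt 0.008 F [-0.6   0.09 -0.15] w 0.087 q [ 0.62  0.25 -0.66  2.11  0.19  0.84 -1.7 ]
```

```bash
python3 -m jog '[[-0.2,0,0.5,0,0],[0,0,0.1,0,0],[0,0,0,0,0],[0,0,0,0,1],[0,0,0,0,1],[0,0,0,0,1],[0,0,0,0,1],[0,0,0,0,1],[0,0,0,0,1],[0,0,0,0,1]]' 35
python3 to.py 0.4405 -0.0445 0.031
python3 -m jog '[[0,0,-1,0,1],[0,0,-2,0,1],[0,0,-3,0,1],[0,0,-3.5,0,1],[0,0,-3.5,0,1],[0,0,-3.5,0,1],[0,0,-3.5,0,1],[0,0,-2,0,1],[0,0,0,0,1],[0,0,0,0,1]]' 35
python3 to.py 0.4385 0.1535 0.255
```

```text
time: 32.4
ee_pos: [0.4411, -0.0445, 0.0315]
eef_rot: [1.0, 0.015, 0.004, -0.002]
ft_force: [-0.2, -0.6, 0.0]
width: 0.0552
t 32.4 pos [ 0.4411 -0.0445  0.0315] need cm [-0.06 -0.    0.05] turn 0.03 tilt 0.009 F [-0.21 -0.56  0.02] w 0.0552 q [ 0.62  0.25 -0.66  2.11  0.2   0.83 -1.7 ]
time: 33.4
ee_pos: [0.4333, -0.0433, 0.2592]
eef_rot: [1.0, 0.018, -0.002, -0.004]
ft_force: [-0.4, 0.1, -6.2]
width: 0.0549
t 33.4 pos [ 0.4333 -0.0433  0.2592] need cm [  1.21 -19.64   0.57] turn 0.035 tilt 0.008 F [-0.41  0.11 -6.22] w 0.0549 q [ 0.72 -0.07 -0.67  1.87 -0.06  1.33 -1.48]
```

```bash
python3 -m jog '[[0.2,-1.5,0,0,1],[0.2,-3,0,0,1],[0.2,-4,0,0,1],[0.2,-4,0,0,1],[0.2,-3.5,0,0,1],[0,-2.5,0,0,1],[0,-1,0,0,1],[0,0,0,0,1],[0,0,0,0,1],[0,0,0,0,1]]' 35
python3 -m jog '[[0,0,0,0,1],[0,0,0,0,1],[0,0,0,0,1],[0,0,0,0,1],[0,0,0,0,1],[0,0,0,0,1],[0,0,0,0,1],[0,0,0,0,1],[0,0,0,0,1],[0,0,0,0,1]]' 35
python3 to.py 0.4385 0.1535 0.255
python3 - <<'E'
from h import *
print(r.read_state()["joint_vel"].round(4))
for n in("side",):
  c=r.camera(n); cv2.imwrite(f"pics/{n}4.png",cv2.resize(c["pixels"][40:260,150:420,::-1],None,fx=2.6,fy=2.6))
E
```

```text
time: 34.4
ee_pos: [0.4279, 0.1567, 0.2456]
eef_rot: [1.0, 0.017, -0.013, -0.005]
ft_force: [-0.0, 0.0, -5.0]
width: 0.0552
time: 35.4
ee_pos: [0.4285, 0.1538, 0.2453]
eef_rot: [1.0, 0.015, -0.013, -0.004]
ft_force: [-0.7, -0.5, -5.2]
width: 0.0551
t 35.4 pos [0.4285 0.1538 0.2453] need cm [ 0.98  0.05 -1.  ] turn 0.03 tilt 0.028 F [-0.69 -0.47 -5.2 ] w 0.0551 q [ 0.5   0.02 -0.93  1.83 -0.    1.32 -1.97]
[-0.0016  0.     -0.0016  0.0012  0.001  -0.0002 -0.0018]
```

View pics/side4.png

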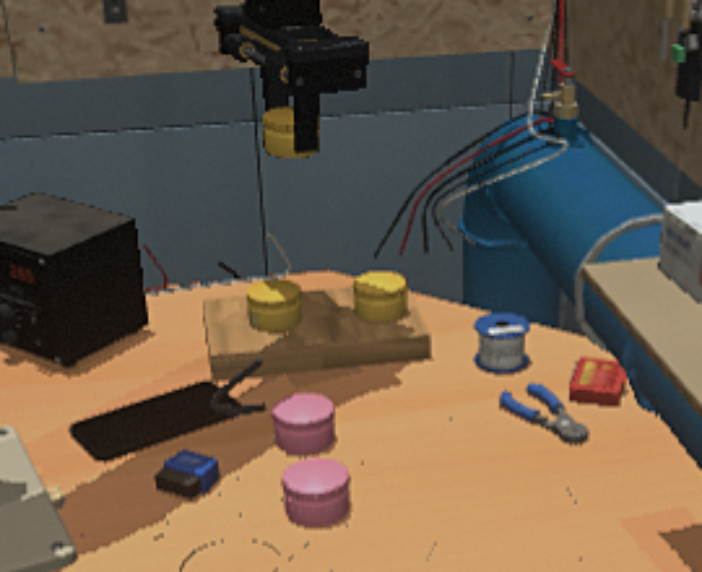

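The heavy tub hangs upright in the jaws at crop (288,135) over the plank. Both lighter tubs stand upright on the plank at (274,305) and (381,296). The spool and cutters look undisturbed. I hand it in.

```bash
python3 -c "
from bench import r
r.close_job(); s=r.read_state(); print(s['time'],s['ee_pos'],s['ft_force'],s['width'])"
```

```text
the job is handed in; nothing more can be done
the job is handed in; nothing more can be done
```

The job is handed in at about 35 s of the 72 s allowed. The two lighter tubs stand on the plank, and the heaviest is held over it.

- **Hefting:** the right-hand tub weighed about 2.5–3.3 N and the middle one about 1.1–2.3 N, with the force reading noisy by about 0.5–1 N. The left one weighed about 5.0–6.2 N, so it is the full one. I had to set it back in its place once before lifting it for the end.
- **Last checks before handing in:**
  - The heavy tub hung with its underside about 0.21 m above the desk, tilted about 0.03 rad and about 10 mm from the plank's centre. The arm was at rest, with the jaws at 55 mm on the tub.
  - In the last side picture both lighter tubs stood upright and let go on the plank, and the spool and cutters looked undisturbed.
- **Not checked:**
  - The relay was out of the last crop, and I did not re-measure it; the arm never went near it.
  - After hand-in the interface gave no further state, so the final second was not observed.

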